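# Close the suction filter: lid on the stud, wing nut down snug

### The job

The suction filter on the packing bench has its new element in and must be closed up. Set the grey lid over the centre stud so that it lies square on the housing, and let go of it; then start the brass wing nut on the stud and spin it down clockwise, regrasping as needed, until it is snug and has drawn the lid down onto the rim against the springy seal. Do not drop the lid or the nut onto it; at the end let go, and leave the other things on the bench where they are.

Things in the scene. Friction and masses are not known exactly. Their poses are not given: they have to be found in the camera images.
- housing: Green round filter housing, 150 mm outside diameter, open at the top, rim 100 mm above the bench, fixed by a 180 x 180 x 6 mm foot plate. Origin: centre of its underside on the bench; z up along the axis of the steel centre stud, +x towards its red-capped side port. A small gauge sticks out along -y to 99 mm from the axis, 37 to 73 mm up.
- port (a point): Outer end of the red-capped side port of the housing, 120 mm from the stud axis, 52 mm above the bench; the port is at most 58 mm in diameter.
- rim (a point): Centre of the housing's rim plane, on the stud axis, 100 mm above the bench; axes as the housing.
- seal_top (a point): On the stud axis, 5 mm above the rim: the height of the free top of the black foam seal ring (radius 46 to 64 mm) of the element inside. The seal is springy, 3.5 N per mm, so flush with the rim at about 17 N; the lid and the nut by their own weight squeeze it only 1.3 to 2.2 mm. Drawing the lid down takes up to 0.3 N m at the nut; beyond that it is snug.
- stud_tip (a point): Tip of the stud, on its axis, 150 mm above the bench, 6 mm wide, widening to a plain 12 mm neck at 146 mm. Below 143 mm, down to 125 mm, the 12 mm core carries a coarse right-hand thread, 18 mm over its crests, two-start (catches every half turn), 14 mm of travel a turn, about 1 mm of end play.
- lid: Round grey steel lid, 168 mm across, 0.24 to 0.38 kg, loose, lying right way up. Origin: centre of the underside of its skirt, z up. Skirt z 0 to 10 mm, 160 mm inside diameter, goes over the housing; plate z 10 to 14 mm. Drawn fully down on the rim, its origin is 10 mm below the rim plane; lying loose on the seal, about 6 mm below it.
- lid_boss (a point): Centre of the top of the lid's round middle boss, 36 mm above the lid's origin. The boss, 44 mm in diameter, rises 22 mm above the plate and is the place to grip the lid; a 24 mm hole goes right through it for the stud.
- wing_nut: Brass wing nut, 0.25 to 0.38 kg, loose, standing on the open end of its hub. Origin: centre of that underside, z up. Hub 34 mm in diameter, 33 mm high; bore 20 mm wide, 30 mm deep, inner thread from 3 to 18 mm up. Clockwise from above runs it down. Set down unturned it rests on the thread 34 to 41 mm above the rim plane; home, it bears on the lid's boss, 26 mm above the rim plane.
- blade_top (a point): Middle of the top of the nut's upright blade, 52 mm above the nut's origin. The blade is 10 mm thick (along the nut's y), starts 33 mm above the origin, and runs along the nut's x into two round wings up to 57 mm above the origin, 82 mm from tip to tip. Grip it across its thickness.
- old_element: Bystander: the dirty old filter element, 116 mm in diameter, 82 mm high, standing. Origin: centre of its underside.
- tape_roll: Bystander: roll of packing tape lying flat, 124 mm in diameter, 48 mm high. Origin: centre of its underside.
- spanner: Bystander: steel spanner lying flat, 190 mm long along its x. Origin: underside of its middle.
- carton: Bystander: taped carton, 160 x 220 x 120 mm. Origin: centre of its underside.
Things that resemble listed ones, but are neither listed nor needed, are in the scene too. What is meant by the wing_nut is not green or red, and is the larger of those in its own colour.

How it is judged (in metres and radians):
On the way, in this order (a step that is already met when the one before it is completed fails the run):
1. the lid lies square on the housing, stud through its hole, and is let go (horizontal distance between lid and rim below 0.006 m and z of lid in the frame of rim below -0.004 m and angle between lid's own z axis and vertical below 0.06 rad and contact force between the fingers and lid below 0.3 N), for 0.2 s.
2. the wing nut has run down the thread to the lid, upright (horizontal distance between wing_nut and rim below 0.005 m and z of wing_nut in the frame of rim below 0.03 m and angle between wing_nut's own z axis and vertical below 0.15 rad), for 0.1 s.
At the end, for the whole second after the job is handed in: lid centred within 6 mm on the stud axis, level within 0.05 rad and drawn down to within 1.5 mm of resting on the rim; wing nut on the stud, upright within 0.1 rad, within 3 mm of its home height and bearing on the lid with more than 3 N; both at rest and let go (horizontal distance between lid and rim below 0.006 m and z of lid in the frame of rim below -0.0085 m and angle between lid's own z axis and vertical below 0.05 rad and horizontal distance between wing_nut and rim below 0.005 m and z of wing_nut in the frame of rim below 0.029 m and angle between wing_nut's own z axis and vertical below 0.1 rad and contact force between wing_nut and lid above 3 N and linear speed of each of lid, wing_nut below 0.01 m/s); the robot touches nothing.
It fails at once if a bystander is pushed about (distance of any of old_element, tape_roll, spanner, carton from where it was at the start of the episode above 0.03 m).
It fails at once if the lid or the nut is dropped over the housing (falling free at over 0.5 m/s) ((horizontal distance between lid and rim below 0.06 m and contact force between the fingers and lid below 0.1 N and linear speed of lid above 0.5 m/s) or (horizontal distance between wing_nut and rim below 0.06 m and contact force between the fingers and wing_nut below 0.1 N and linear speed of wing_nut above 0.5 m/s)).
It also fails if it takes over 72 s, if anything falls off the work surface, if the arm or the gripper's body presses on something with over 40 N, if the wrist force passes 120 N, or if a joint passes its speed limit or range.

### The arm

A 6-joint arm with a two-finger parallel gripper is mounted at the origin on the work surface. World frame = base frame: x ahead of the robot, y to its left, z up, the work surface at z = 0. Lengths are in m, angles in degrees, forces in N, time in s.
With the tool pointing down it reaches from about 0.25 to 0.725 m from the base axis. Payload 9.7 kg.
Tool frame: the origin (TCP) lies on the centre line of the jaws, within the pads' length; the fingertips stand tip_reach ahead of it and the grasp point (between the pads) lies 2 mm behind it (tip_reach is the distance from the TCP to the fingertips, in m); z points along the fingers, y is the direction in which the jaws open and shut (so a half turn about z gives the same grasp; the last joint's range is limited). The gripper opens to 85 mm and grips with 20 to 120 N. Pads are 22 mm wide; open, the fingers measure 114 mm over their backs; the gripper's body (76 mm by 85 mm) begins 54 mm behind the grasp point. The pads swing forward as they close: fully open they stand 13 mm farther back than shut.
Start: joints at [69.442, 4.979, 10.078, 95.1, 0, 90], TCP at [0.193, 0.515, 0.248] pointing down, gripper open.
Joint ranges: [-179.16, 179.16], [-48.56, 103.87], [-65.8, 70.77], [-126.05, 130.52], [-82.76, 87.17], [-180, 180]. Speed limits (degrees/s): [127.2, 127.2, 147.25, 180, 180, 180].

### API

Orientations are given as [roll, pitch, yaw] about the fixed x, y, z axes, in that order (R = Rz(yaw) Ry(pitch) Rx(roll)).
In Python, from workcell import get_obs, camera, calibration, job_done, tip_reach gives the robot as it stands.
- The arm moves only by the tool apply_moves, never from a script. Its argument "rows" is a list of rows, each a list of 7 numbers: the shift along the world's x, y, z in mm, then the turn, a rotation vector about the world's x, y, z in degrees, then the closure, from 0 (fully open) to 1 (shut). A call has 1 to 20 rows; each row shifts and turns the commanded pose from where the row before left it; what a row does not reach is not made up. A row lasts 1/8 s, in which the tool goes at most 62.5 mm and 10.7 degrees, less where a joint would pass 70% of its speed; a pose out of reach is approached as far as the arm can. A call with a gripper value outside its range is refused whole. The fingers move at their own pace and stop on an object; "grip_force" is the grip in N (left out, the last holds). Time passes only in rows, so rows that do not move let the fingers close. It gives the time, the measured TCP pose, the force and the opening at its end, in the units of the state.
- get_obs(): the state, without advancing time (a new reading comes with each control period).
- camera(name): name is "side" or "top"; returns the picture (420x560x3 uint8, red, green, blue); there is no depth.
- calibration(name): a dict with "intrinsics" (3x3 intrinsics, pixels), "T" (4x4, takes a point from camera to world coordinates). Camera axes: x right, y down, z forward; pixel columns grow to the right and rows downward; lengths in m; the calibration is good to about 2 mm. A picture is of the moment at which its call begins. calibration takes no time and is no camera call.
- job_done(): hands the job in, once; it reports no verdict.
The state is a dict: "time": time; "q": joint angles; "qd": joint speeds; "joint_efforts": joint torques, N m; "ee_pos": TCP position; "tcp_rot": TCP orientation; "wrist_force": force on the tool from outside, world axes, zero at the start; "torque": the same for the moment, N m; "opening": finger opening in m.
Only numpy, scipy, OpenCV 4.12 (cv2) and the standard library are available. Lean on these libraries where they do the work, as an engineer would, in place of code of your own. Each camera call takes 0.05 s, during which the arm holds its last target.

## Working session

There is one attempt and no reset: what is moved stays moved. The work goes in short steps, Python scripts to look and compute and a tool call to move; the robot and the scene stay as the last step left them, time stands still between calls to the robot, and variables do not carry over. Pictures are saved under pics/ and viewed, and the job is handed in when it is done.

Besides the shell and the picture viewer there is one more tool, called after "Emit:" in YAML: its name, and indented under it one key for each argument. apply_moves: Moves the arm, as the interface text tells. Its arguments: {"type":"object","properties":{"rows":{"type":"array","items":{"type":"array","items":{"type":"number"}}},"grip_force":{"type":"number"}},"required":["rows"]}

```bash
mkdir -p pics; ls; python3 - <<'E'
from workcell import *
import cv2,numpy as np
np.set_printoptions(precision=4,suppress=True)
print(get_obs(), tip_reach if not callable(tip_reach) else tip_reach())
for n in ("side","top"):
    im=camera(n); cv2.imwrite(f"pics/{n}0.png",im[:,:,::-1])
    c=calibration(n); print(n,np.array(c["intrinsics"]),np.array(c["T"]))
E
```

```text
pics
{'time': 0.0, 'q': array([69.4435,  5.0114, 10.0335, 95.0984,  0.0008, 90.0002]), 'qd': array([-0.0113, -0.0346, -0.0219, -0.0226, -0.0764, -0.0149]), 'joint_efforts': array([ -0.0008, -52.0398,  46.4795,   0.0166,   0.0001,   0.    ]), 'ee_pos': array([0.193 , 0.5148, 0.2476]), 'tcp_rot': array([-179.9237,   -0.0008,  159.4432]), 'wrist_force': array([ 0.4922, -0.5213, -0.006 ]), 'torque': array([-0.0026,  0.039 , -0.0388]), 'opening': 0.08520225100245515} 0.017
side [[456.8934   0.     282.6522]
 [  0.     456.8934 209.3049]
 [  0.       0.       1.    ]] [[ 0.8168 -0.4213  0.3941  0.0436]
 [-0.5769 -0.5995  0.5548 -0.7288]
 [ 0.0025 -0.6805 -0.7328  1.0395]
 [ 0.      0.      0.      1.    ]]
top [[481.8983   0.     282.6869]
 [  0.     481.8983 206.3395]
 [  0.       0.       1.    ]] [[ 0.0221 -0.9945  0.1022  0.3925]
 [-0.9997 -0.0226 -0.0036 -0.0194]
 [ 0.0059 -0.1021 -0.9948  1.3103]
 [ 0.      0.      0.      1.    ]]
```

```bash
python3 - <<'E'
import cv2
for n in ("side","top"):
    im=cv2.imread(f"pics/{n}0.png"); cv2.imwrite(f"pics/{n}0b.png",cv2.resize(im,(800,600)))
E
```

```text
(no output)
```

View pics/side0.png

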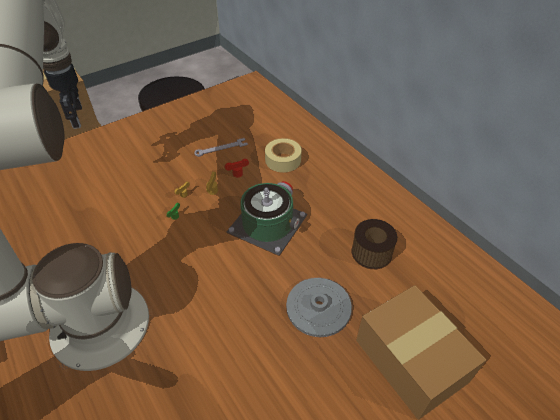

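View pics/top0.png

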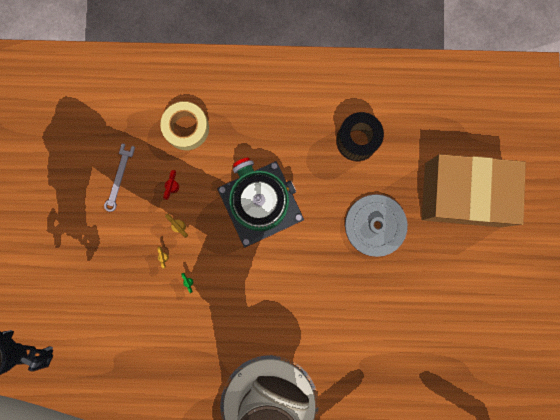

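The top view shows the housing at about (258,198), the grey lid at (376,225), and two brass nuts at (177,225) and (163,257). A red nut is at (171,185) and a green one at (187,282). The wing_nut is the larger of the two brass ones, so I'll enlarge and measure them.

```bash
cat > h.py <<'E'
import cv2,numpy as np
from workcell import *
np.set_printoptions(precision=4,suppress=True)
def ray(n,px):
    c=calibration(n);K=np.array(c["intrinsics"]);T=np.array(c["T"])
    d=T[:3,:3]@np.linalg.solve(K,[px[0],px[1],1.]);return T[:3,3],d
def onz(n,px,z):
    o,d=ray(n,px);return o+d*(z-o[2])/d[2]
def proj(n,p):
    c=calibration(n);K=np.array(c["intrinsics"]);T=np.array(c["T"])
    q=K@(T[:3,:3].T@(np.array(p)-T[:3,3]));return q[:2]/q[2]
def tri(a,pa,b,pb):
    A=np.zeros((3,3));y=np.zeros(3)
    for n,p in((a,pa),(b,pb)):
        o,d=ray(n,p);d=d/np.linalg.norm(d);M=np.eye(3)-np.outer(d,d);A+=M;y+=M@o
    return np.linalg.solve(A,y)
E
python3 - <<'E'
from h import *
t=cv2.imread("pics/top0.png");s=cv2.imread("pics/side0.png")
a=cv2.resize(t[170:300,140:310],None,fx=4.6,fy=4.6,interpolation=cv2.INTER_CUBIC);cv2.imwrite("pics/c1.png",a)
b=cv2.resize(s[140:260,150:320],None,fx=4.7,fy=4.7,interpolation=cv2.INTER_CUBIC);cv2.imwrite("pics/c2.png",b)
c=cv2.resize(t[180:270,330:420],None,fx=4.,fy=4.,interpolation=cv2.INTER_CUBIC)
d=cv2.resize(s[265:345,275:365],None,fx=4.,fy=4.5,interpolation=cv2.INTER_CUBIC)
cv2.imwrite("pics/c3.png",np.hstack([c,d]))
for n,im in(("top",t),("side",s)):
    h=cv2.cvtColor(im,cv2.COLOR_BGR2HSV)
    m=((h[...,0]>=18)&(h[...,0]<=32)&(h[...,1]>140)&(h[...,2]>70)).astype(np.uint8)
    k,l,st,ce=cv2.connectedComponentsWithStats(m)
    for i in range(1,k):
        if st[i,4]>15: print(n,st[i],ce[i])
E
```

```text
top [165 214  22  23 195] [176.8667 225.0513]
top [158 247  10  21 121] [161.8926 256.9008]
side [206 172  12  23 174] [211.8793 184.523 ]
side [174 182  16  15 125] [182.152 189.64 ]
```

View pics/c1.png

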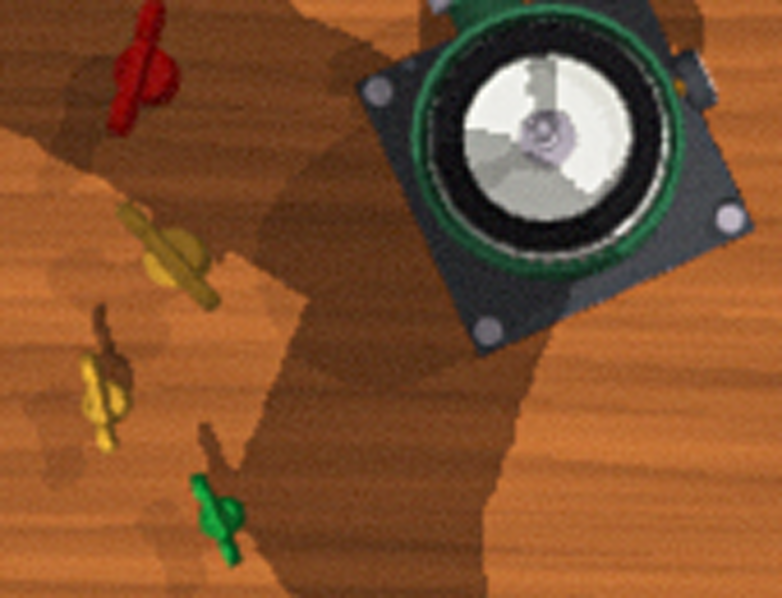

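View pics/c2.png

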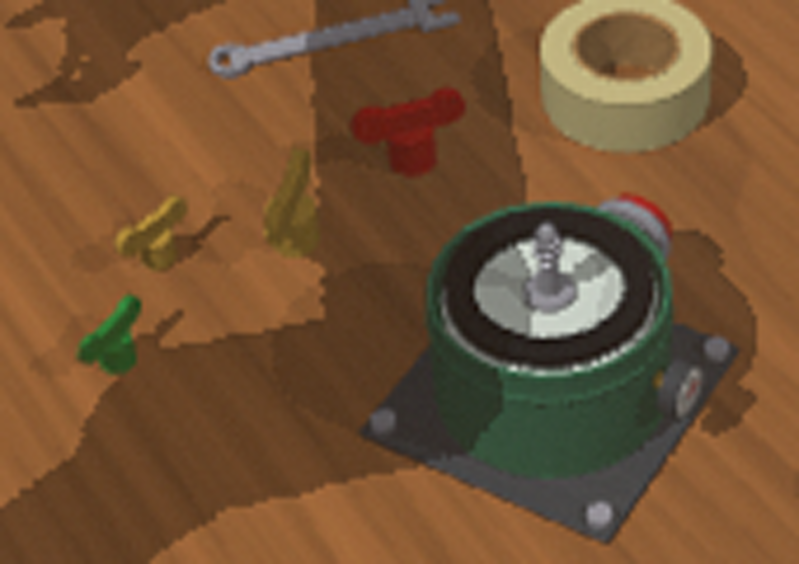

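View pics/c3.png

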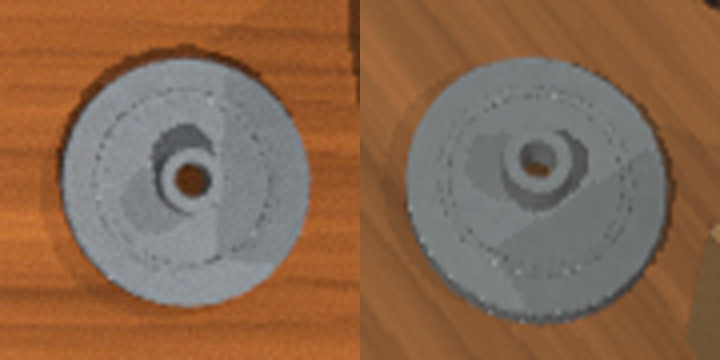

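The dull brass nut at top-view (177,225), side-view (212,184) is clearly the larger: about 26 px of blade against 20 px for the one at (163,257). So that one is the wing_nut. Next I'll measure the seal ring, stud, lid and nut.

```bash
python3 - <<'E'
from h import *
t=cv2.imread("pics/top0.png");s=cv2.imread("pics/side0.png")
def circ(n,cnt,z):
    P=np.array([onz(n,p,z) for p in cnt.reshape(-1,2)])[:,:2]
    k=np.ones(len(P),bool)
    for _ in range(4):
        A=np.c_[2*P[k],np.ones(k.sum())];x=np.linalg.lstsq(A,(P[k]**2).sum(1),rcond=None)[0]
        r=np.sqrt(x[2]+x[0]**2+x[1]**2);e=abs(np.linalg.norm(P-x[:2],axis=1)-r);k=e<max(.002,2*np.median(e))
    return x[:2],r,k.sum(),len(P)
for n,im,box in(("top",t,(225,165,65,70)),("side",s,(238,175,58,60))):
    x,y,w,hh=box; h=cv2.cvtColor(im,cv2.COLOR_BGR2HSV)
    c=h[y:y+hh,x:x+w]
    m=((c[...,1]<60)&(c[...,2]>90)).astype(np.uint8)  # white inside
    k,l,st,ce=cv2.connectedComponentsWithStats(m);i=1+st[1:,4].argmax()
    ct=cv2.findContours((l==i).astype(np.uint8),0,1)[0][0]+np.array([x,y])
    print(n,"disc area",st[i]); print(" seal inner@.105",circ(n,cv2.convexHull(ct),.105))
    g=((h[...,0]>65)&(h[...,0]<90)&(h[...,1]>90)).astype(np.uint8)[y:y+hh,x:x+w]
    ct=np.vstack(cv2.findContours(g,0,1)[0])+np.array([x,y])
    print(" rim outer@.100",circ(n,cv2.convexHull(ct),.100))
for n,im,box in(("top",t,(335,185,82,82)),("side",s,(278,270,82,72))):
    x,y,w,hh=box; h=cv2.cvtColor(im[y:y+hh,x:x+w],cv2.COLOR_BGR2HSV)
    m=(h[...,1]<70).astype(np.uint8)
    k,l,st,ce=cv2.connectedComponentsWithStats(m);i=1+st[1:,4].argmax()
    ct=max(cv2.findContours((l==i).astype(np.uint8),0,1)[0],key=len)+np.array([x,y])
    print(n,"lid @.014",circ(n,cv2.convexHull(ct),.014))
lt=(330+190/4,180+180.5/4); ls=(275+(540-360)/4,265+163/4.5)
print("boss top px",onz("top",lt,.036),onz("side",ls,.036),tri("top",lt,"side",ls))
st=(140+545/4.6,170+128/4.6); ss=(150+545/4.7,140+226/4.7)
print("stud",onz("top",st,.15),onz("side",ss,.15),tri("top",st,"side",ss))
# nut: top blade
h=cv2.cvtColor(t,cv2.COLOR_BGR2HSV)
e1=(140+128/4.6,170+210/4.6);e2=(140+212/4.6,170+301/4.6)
a=onz("top",e1,.05);b=onz("top",e2,.05);print("nut ends",a,b,(a+b)/2,np.linalg.norm(a-b),np.degrees(np.arctan2(*(b-a)[1::-1])))
nt=(140+169/4.6,170+255/4.6)
# side wing tips
f1=(150+300/4.7,140+155/4.7);f2=(150+275/4.7,140+213/4.7)
for f in(f1,f2):print("side tip",onz("side",f,.055))
print(proj("side",np.r_[((a+b)/2)[:2],0]),proj("side",np.r_[((a+b)/2)[:2],.052]))
E
```

```text
top disc area [  16   17   37   36 1033]
 seal inner@.105 (array([0.5329, 0.0372]), np.float64(0.045608863768022666), np.int64(23), 23)
 rim outer@.100 (array([0.5311, 0.0371]), np.float64(0.07551458499729247), np.int64(28), 32)
side disc area [ 13  13  32  24 529]
 seal inner@.105 (array([0.5292, 0.0342]), np.float64(0.04396025106224641), np.int64(13), 19)
 rim outer@.100 (array([0.5194, 0.0325]), np.float64(0.08216423908030882), np.int64(14), 18)
top lid @.014 (array([ 0.4815, -0.2764]), np.float64(0.0836605968839683), np.int64(36), 36)
side lid @.014 (array([ 0.4769, -0.2799]), np.float64(0.0852712315677712), np.int64(35), 39)
boss top px [ 0.4791 -0.2765  0.036 ] [ 0.4777 -0.2821  0.036 ] [ 0.4803 -0.2784  0.0284]
stud [0.5312 0.0355 0.15  ] [0.5304 0.037  0.15  ] [0.5304 0.0357 0.1512]
nut ends [0.4907 0.2763 0.05  ] [0.44   0.2263 0.05  ] [0.4654 0.2513 0.05  ] 0.07117936700778779 -135.4000453625996
side tip [0.4851 0.2707 0.055 ]
side tip [0.444  0.2309 0.055 ]
[213.2549 191.3256] [211.4525 179.5695]
```

Measurements agree to within the 2 mm calibration:
- **Housing axis:** about (0.531, 0.036).
- **Lid centre:** about (0.480, -0.277), fitted radius 84 mm as specified.
- **Nut:** about (0.465, 0.251), blade at 45°.

Now moving above the lid.

Emit:
apply_moves:
  rows:
    - [7,-20,-3,0,0,0,0]
    - [14,-40,-6,0,0,0,0]
    - [14,-40,-6,0,0,0,0]
    - [14,-40,-6,0,0,0,0]
    - [14,-40,-6,0,0,0,0]
    - [14,-40,-6,0,0,0,0]
    - [14,-40,-6,0,0,0,0]
    - [14,-40,-6,0,0,0,0]
    - [14,-40,-6,0,0,0,0]
    - [14,-40,-6,0,0,0,0]
    - [14,-40,-6,0,0,0,0]
    - [14,-40,-6,0,0,0,0]
    - [14,-40,-6,0,0,0,0]
    - [14,-40,-6,0,0,0,0]
    - [14,-40,-6,0,0,0,0]
    - [14,-40,-6,0,0,0,0]
    - [14,-40,-6,0,0,0,0]
    - [14,-40,-6,0,0,0,0]
    - [14,-40,-6,0,0,0,0]
    - [14,-40,-6,0,0,0,0]
  grip_force: 20

```text
time: 2.6
ee_pos: [0.4662, -0.2664, 0.1307]
tcp_rot: [180.0, -0.0, 159.4]
wrist_force: [0.9, -0.6, 1.2]
opening: 0.0856
```

```bash
python3 -c "
from h import *
o=get_obs();print(o['time'],o['q'],o['ee_pos'],o['tcp_rot'],o['wrist_force'],o['opening'])"
```

```text
2.6 [-29.7444   2.5184  -5.5114  82.0028   0.0035  -9.1737] [ 0.4662 -0.2664  0.1307] [179.9914  -0.0316 159.4292] [ 0.9005 -0.5787  1.1598] 0.08561514125640542
```

Emit:
apply_moves:
  rows:
    - [7,-6,-10,0,0,0,0]
    - [7,-6,-15,0,0,0,0]
    - [0,0,-22,0,0,0,0]
    - [0,0,-22,0,0,0,0.2]
    - [0,0,-15,0,0,0,0.3]
    - [0,0,-9,0,0,0,0.3]
    - [0,0,0,0,0,0,0.5]
    - [0,0,0,0,0,0,0.6]
    - [0,0,0,0,0,0,0.6]
    - [0,0,0,0,0,0,0.6]
  grip_force: 20

```text
time: 3.85
ee_pos: [0.4802, -0.2771, 0.0384]
tcp_rot: [-180.0, 0.0, 159.4]
wrist_force: [-0.1, -0.7, -3.6]
opening: 0.0434
```

```bash
python3 -c "
from h import *
o=get_obs();print(o['time'],o['q'],o['ee_pos'],o['tcp_rot'],o['wrist_force'],o['opening'])
a=camera('side')[200:380,230:430];b=camera('top')[150:300,300:450]
cv2.imwrite('pics/l1.png',np.hstack([cv2.resize(a,(400,400)),cv2.resize(b,(400,400))])[:,:,::-1])"
```

```text
3.85 [-29.9877   6.8149 -11.2302  71.9432   0.0018  -9.4262] [ 0.4802 -0.2771  0.0384] [-179.9999    0.0118  159.4385] [-0.0659 -0.6543 -3.5954] 0.043443634260025794
```

View pics/l1.png

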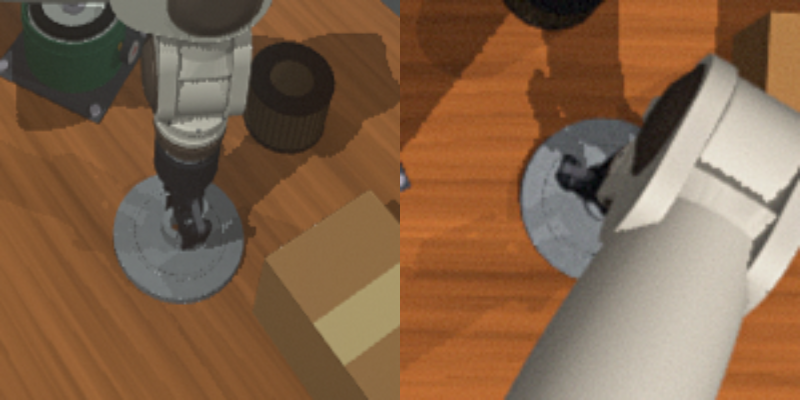

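Opening is 43.4 mm, so the jaws are on the 44 mm boss, and the picture shows the pads around it. I'll open, turn 90° and grip again so the lid is centred on both axes.

Emit:
apply_moves:
  rows:
    - [0,0,0,0,0,0,0.3]
    - [0,0,0,0,0,0,0.3]
    - [0,0,0,0,0,10,0.3]
    - [0,0,-1,0,0,10,0.3]
    - [0,0,-1,0,0,10,0.3]
    - [0,0,-1,0,0,10,0.3]
    - [0,0,-1,0,0,10,0.3]
    - [0,0,-1,0,0,10,0.3]
    - [0,0,0,0,0,10,0.3]
    - [0,0,0,0,0,10,0.3]
    - [0,0,0,0,0,10,0.3]
    - [0,0,0,0,0,0,0.5]
    - [0,0,0,0,0,0,0.7]
    - [0,0,0,0,0,0,0.7]
    - [0,0,0,0,0,0,0.7]
    - [0,0,0,0,0,0,0.7]
  grip_force: 50

```text
time: 5.95
ee_pos: [0.4803, -0.2772, 0.0339]
tcp_rot: [-180.0, -0.0, -110.7]
wrist_force: [-1.5, -0.4, 4.8]
opening: 0.042
```

Emit:
apply_moves:
  rows:
    - [0,0,8,0,0,0,0.7]
    - [0,0,20,0,0,0,0.7]
    - [0,0,40,0,0,0,0.7]
    - [0,0,50,0,0,0,0.7]
    - [0,0,50,0,0,0,0.7]
    - [0,0,0,0,0,0,0.7]
    - [0,0,0,0,0,0,0.7]

```text
time: 6.82
ee_pos: [0.4799, -0.2769, 0.2003]
tcp_rot: [179.9, 0.0, -110.6]
wrist_force: [-0.0, 0.8, -3.8]
opening: 0.0418
```

```bash
python3 -c "
from h import *
o=get_obs();print(o['time'],o['q'],o['ee_pos'],o['tcp_rot'],o['wrist_force'],o['opening'])
a=camera('side')[140:380,200:440];b=camera('top')[150:300,300:450]
cv2.imwrite('pics/l2.png',np.hstack([cv2.resize(a,(400,400)),cv2.resize(b,(400,400))])[:,:,::-1])"
```

```text
6.825 [-29.9819   4.863    4.6346  89.8385   0.0018 -99.3809] [ 0.4799 -0.2769  0.2003] [ 179.9342    0.0127 -110.6009] [-0.0177  0.7696 -3.8278] 0.0417573000008683
```

View pics/l2.png

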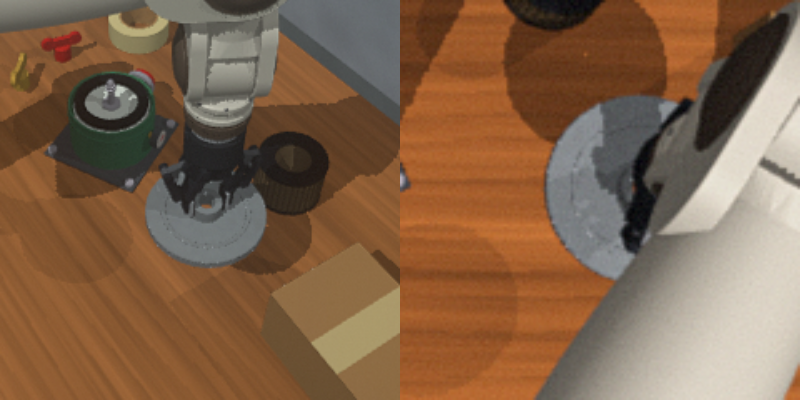

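The lid is held and level, with weight about 3.8 N. I'm carrying it over the stud with the skirt at about 175 mm, above the 150 mm tip.

Emit:
apply_moves:
  rows:
    - [2,10,4,0,0,0,0.7]
    - [3,20,4,0,0,0,0.7]
    - [5,32,0,0,0,0,0.7]
    - [5,32,0,0,0,0,0.7]
    - [5,32,0,0,0,0,0.7]
    - [5,32,0,0,0,0,0.7]
    - [5,32,0,0,0,0,0.7]
    - [5,32,0,0,0,0,0.7]
    - [5,32,0,0,0,0,0.7]
    - [5,32,0,0,0,0,0.7]
    - [4,18,0,0,0,0,0.7]
    - [2,9,0,0,0,0,0.7]
    - [0,0,0,0,0,0,0.7]
    - [0,0,0,0,0,0,0.7]

```text
time: 8.68
ee_pos: [0.5311, 0.0353, 0.2093]
tcp_rot: [180.0, -0.0, -110.6]
wrist_force: [-0.1, -0.4, -3.7]
opening: 0.0414
```

```bash
python3 -c "
from h import *
o=get_obs();print(o['time'],o['q'],o['ee_pos'],o['tcp_rot'],o['wrist_force'],o['opening'])
A=camera('side');B=camera('top');cv2.imwrite('pics/sA.png',A[:,:,::-1]);cv2.imwrite('pics/tA.png',B[:,:,::-1])
a=A[120:260,200:340];b=B[130:270,190:330]
cv2.imwrite('pics/l3.png',np.hstack([cv2.resize(a,(400,400)),cv2.resize(b,(400,400))])[:,:,::-1])
print(proj('side',[.531,.0362,.15]),proj('side',np.r_[o['ee_pos'][:2],o['ee_pos'][2]+.002]))"
```

```text
8.675 [  3.8074   1.8973   2.5157  90.6258  -0.0123 -65.5912] [0.5311 0.0353 0.2093] [ 179.9984   -0.0143 -110.6013] [-0.1269 -0.4254 -3.7061] 0.04138215955930953
[266.2845 188.1702] [265.9525 172.0034]
```

View pics/l3.png

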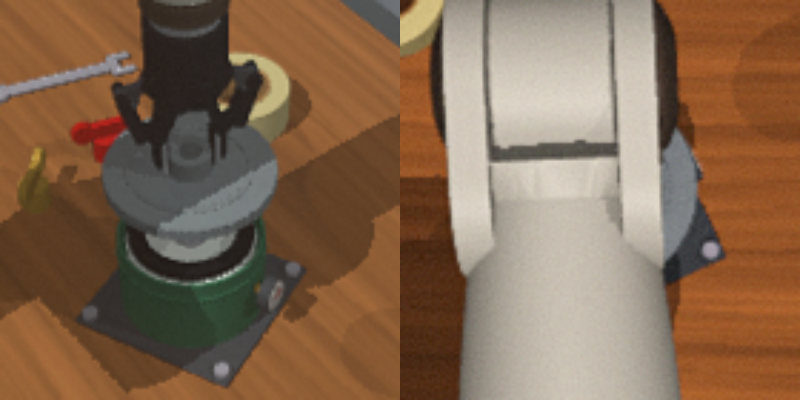

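Boss centre is at side-view (266,172.5) and was predicted at (266,172), so the grip is central. Shifting 1 mm in y and lowering in steps while watching the force.

Emit:
apply_moves:
  rows:
    - [0,0.7,-10,0,0,0,0.7]
    - [0,0,-12,0,0,0,0.7]
    - [0,0,-8,0,0,0,0.7]
    - [0,0,-6,0,0,0,0.7]
    - [0,0,-6,0,0,0,0.7]
    - [0,0,-6,0,0,0,0.7]

```text
time: 9.52
ee_pos: [0.5312, 0.0367, 0.161]
tcp_rot: [-180.0, 0.0, -110.6]
wrist_force: [0.4, -0.5, -2.9]
opening: 0.0416
```

Emit:
apply_moves:
  rows:
    - [0,0,-6,0,0,0,0.7]
    - [0,0,-6,0,0,0,0.7]
    - [0,0,-6,0,0,0,0.7]
    - [0,0,-5,0,0,0,0.7]
    - [0,0,0,0,0,0,0.7]

```text
time: 10.15
ee_pos: [0.5309, 0.0367, 0.1378]
tcp_rot: [180.0, -0.0, -110.6]
wrist_force: [0.3, -0.4, -3.5]
opening: 0.0417
```

Emit:
apply_moves:
  rows:
    - [0,0,-3,0,0,0,0.7]
    - [0,0,-3,0,0,0,0.7]
    - [0,0,-2,0,0,0,0.7]
    - [0,0,-1,0,0,0,0.7]
    - [0,0,0,0,0,0,0.7]

```text
time: 10.78
ee_pos: [0.5311, 0.0367, 0.1293]
tcp_rot: [180.0, -0.0, -110.6]
wrist_force: [0.3, 0.8, -3.1]
opening: 0.0417
```

```bash
python3 -c "
from h import *
o=get_obs();print(o['time'],o['q'],o['ee_pos'],o['tcp_rot'],o['wrist_force'],o['opening'])
A=camera('side');cv2.imwrite('pics/sB.png',A[:,:,::-1])
a=A[120:260,200:340]
cv2.imwrite('pics/l4.png',cv2.resize(a,(560,560))[:,:,::-1])"
```

```text
10.775 [  3.9484   1.8768  -6.3284  81.7959  -0.0016 -65.4919] [0.5311 0.0367 0.1293] [ 179.9997   -0.0019 -110.5596] [ 0.3452  0.8323 -3.0656] 0.041736452916031376
```

View pics/l4.png

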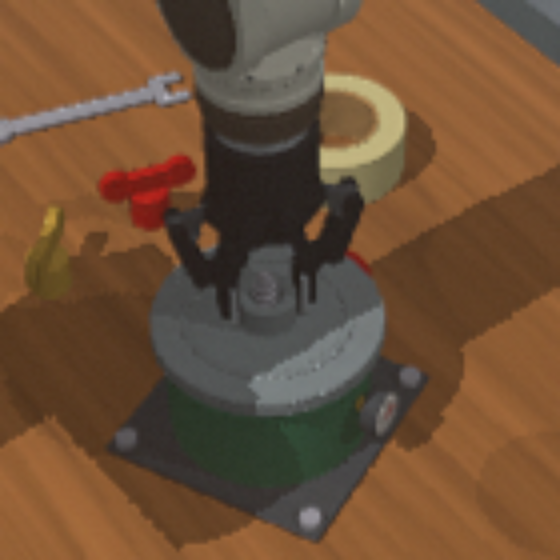

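The lid is over the housing and the stud tip shows in the boss hole at crop (265,285). Lowering until the seal carries it, then releasing.

Emit:
apply_moves:
  rows:
    - [0,0,-1,0,0,0,0.7]
    - [0,0,-1,0,0,0,0.7]
    - [0,0,0,0,0,0,0.7]

```text
time: 11.2
ee_pos: [0.5313, 0.0367, 0.1277]
tcp_rot: [-180.0, 0.0, -110.6]
wrist_force: [-0.8, 0.8, 2.6]
opening: 0.0416
```

Emit:
apply_moves:
  rows:
    - [0,0,0,0,0,0,0.45]
    - [0,0,0,0,0,0,0.3]
    - [0,0,0,0,0,0,0.2]
    - [0,0,0,0,0,0,0.2]
    - [0,0,5,0,0,0,0.2]
    - [0,0,20,0,0,0,0.2]
    - [0,0,40,0,0,0,0.2]
    - [0,0,40,0,0,0,0.2]

```text
time: 12.2
ee_pos: [0.5309, 0.0367, 0.2337]
tcp_rot: [180.0, 0.0, -110.6]
wrist_force: [0.8, 0.2, 0.3]
opening: 0.0685
```

```bash
python3 -c "
from h import *
o=get_obs();print(o['time'],o['q'],o['ee_pos'],o['tcp_rot'],o['wrist_force'],o['opening'])
A=camera('side');cv2.imwrite('pics/sC.png',A[:,:,::-1])
a=A[120:260,200:340]
cv2.imwrite('pics/l5.png',cv2.resize(a,(560,560),interpolation=cv2.INTER_CUBIC)[:,:,::-1])"
```

```text
12.2 [  3.9493   2.2353   5.5688  93.3357   0.0011 -65.4919] [0.5309 0.0367 0.2337] [ 179.9975    0.0001 -110.5589] [0.756  0.192  0.2513] 0.06845122194607321
```

View pics/l5.png

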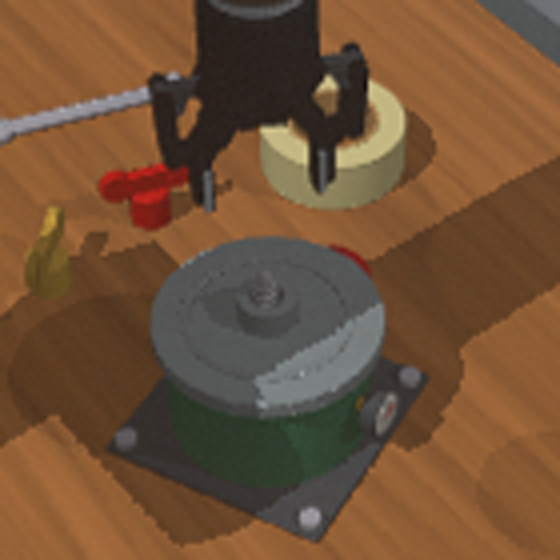

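The lid lies level and free. Refining the nut's centre and yaw from the first images while the arm moves clear of it.

```bash
python3 - <<'E'
from h import *
for n,f,b in(("top","pics/top0.png",(155,205,200,243)),("side","pics/sC.png",(200,165,222,200))):
    im=cv2.imread(f);h=cv2.cvtColor(im,cv2.COLOR_BGR2HSV)
    m=((h[...,0]>=18)&(h[...,0]<=32)&(h[...,1]>120)&(h[...,2]>60)).astype(np.uint8)
    m[:b[1]]=0;m[b[3]:]=0;m[:,:b[0]]=0;m[:,b[2]:]=0
    ct=max(cv2.findContours(m,0,1)[0],key=cv2.contourArea)
    print(n,cv2.contourArea(ct),cv2.minAreaRect(ct))
    c=cv2.resize(im[b[1]-8:b[3]+8,b[0]-8:b[2]+8],None,fx=9,fy=9,interpolation=cv2.INTER_CUBIC)
    cv2.imwrite(f"pics/n_{n}.png",c)
    q=np.argwhere(m)[:,::-1]
    P=np.array([onz(n,p,.05) for p in q])[:,:2]
    u=np.array([1,1])/2**.5;v=np.array([1,-1])/2**.5
    print("along",(P@u).min(),(P@u).max(),"across",(P@v).min(),(P@v).max(), "nominal",np.array([.4654,.2513])@u,np.array([.4654,.2513])@v)
for p in ([.4654,.2513,.05],[.4654,.2513,0]): print(proj("top",p),proj("side",p))
E
```

```text
top 164.0 ((175.90000915527344, 224.7000274658203), (28.174455642700195, 12.074767112731934), 26.56505012512207)
along 0.4702503134647816 0.5487342211500237 across 0.13590194478836165 0.169157363864535 nominal 0.5067834300763986 0.15139156185203975
side 146.0 ((211.239990234375, 183.17999267578125), (21.920310974121094, 10.60660171508789), 81.8698959350586)
along 0.44672954059863396 0.5447187411778838 across 0.13933319602286987 0.1812739775515138 nominal 0.5067834300763986 0.15139156185203975
[176.9446 225.5101] [211.536  180.0312]
[180.8506 226.6607] [213.267  191.3236]
```

View pics/n_top.png

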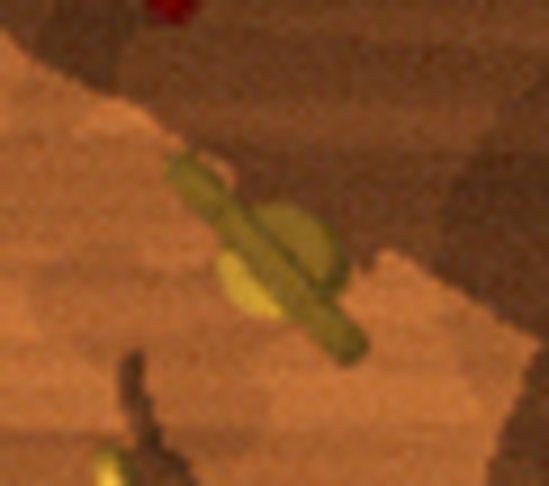

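View pics/n_side.png

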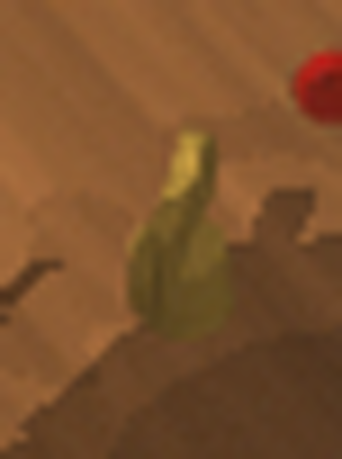

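Blade ends are at crop (180,165) and (352,350), which puts the nut's centre at about (0.466, 0.252) with yaw about 43.5°. Moving above it, then down.

Emit:
apply_moves:
  rows:
    - [-4,12,0,0,0,-2,0.2]
    - [-7,24,0,0,0,-3,0.2]
    - [-8,28,0,0,0,-4,0.2]
    - [-8,28,-10,0,0,-4,0.2]
    - [-9,28,-20,0,0,-4,0.3]
    - [-9,28,-25,0,0,-4,0.3]
    - [-8,28,-25,0,0,-3,0.4]
    - [-7,24,-20,0,0,-2,0.4]
    - [-5,15,-13,0,0,0,0.4]
    - [0,0,0,0,0,0,0.4]
    - [0,0,0,0,0,0,0.4]
  grip_force: 40

```text
time: 13.62
ee_pos: [0.4667, 0.2513, 0.1202]
tcp_rot: [-180.0, 0.1, -136.5]
wrist_force: [0.2, 0.3, 0.2]
opening: 0.0514
```

```bash
python3 -c "
from h import *
o=get_obs();print(o['time'],o['q'],o['ee_pos'],o['tcp_rot'],o['wrist_force'],o['opening'])
A=camera('side');cv2.imwrite('pics/sD.png',A[:,:,::-1])
a=A[110:250,150:290]
cv2.imwrite('pics/l6.png',cv2.resize(a,(560,560),interpolation=cv2.INTER_CUBIC)[:,:,::-1])"
```

```text
13.625 [ 28.3111   1.598   -7.6176  80.7255  -0.0137 -15.1408] [0.4667 0.2513 0.1202] [-179.9714    0.0532 -136.5482] [0.173  0.3187 0.204 ] 0.05137769769695708
```

View pics/l6.png

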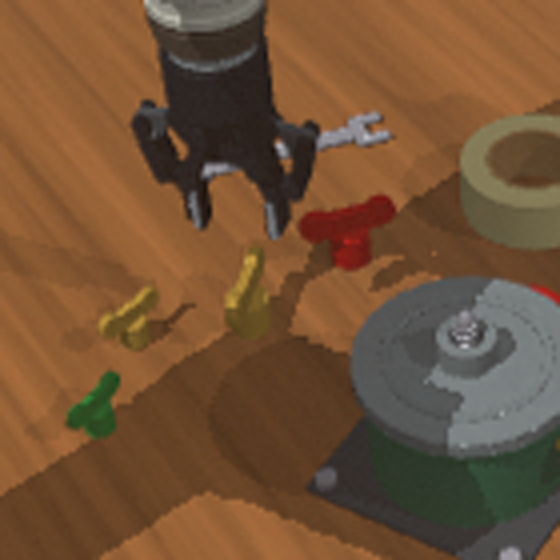

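The jaws straddle the larger brass nut (crop 245,290), and the red one is clear. Going down and closing.

Emit:
apply_moves:
  rows:
    - [0,0,-20,0,0,0,0.4]
    - [0,0,-20,0,0,0,0.4]
    - [0,0,-18,0,0,0,0.4]
    - [0,0,-8,0,0,0,0.5]
    - [0,0,-3,0,0,0,0.6]
    - [0,0,0,0,0,0,0.8]
    - [0,0,0,0,0,0,1]
    - [0,0,0,0,0,0,1]
    - [0,0,0,0,0,0,1]
    - [0,0,0,0,0,0,1]
  grip_force: 40

```text
time: 14.92
ee_pos: [0.4662, 0.2518, 0.0505]
tcp_rot: [-180.0, 0.0, -136.6]
wrist_force: [-0.8, -0.1, 0.7]
opening: 0.0088
```

```bash
python3 -c "
from h import *
o=get_obs();print(o['time'],o['q'],o['ee_pos'],o['tcp_rot'],o['wrist_force'],o['opening'])
A=camera('side');cv2.imwrite('pics/sE.png',A[:,:,::-1])
a=A[140:220,170:250]
cv2.imwrite('pics/l7.png',cv2.resize(a,(560,560),interpolation=cv2.INTER_CUBIC)[:,:,::-1])"
```

```text
14.925 [ 28.3699   3.1247 -13.8187  73.0377  -0.0007 -15.0785] [0.4662 0.2518 0.0505] [-179.9944    0.0181 -136.5516] [-0.7928 -0.0979  0.7434] 0.00883243919968442
```

View pics/l7.png

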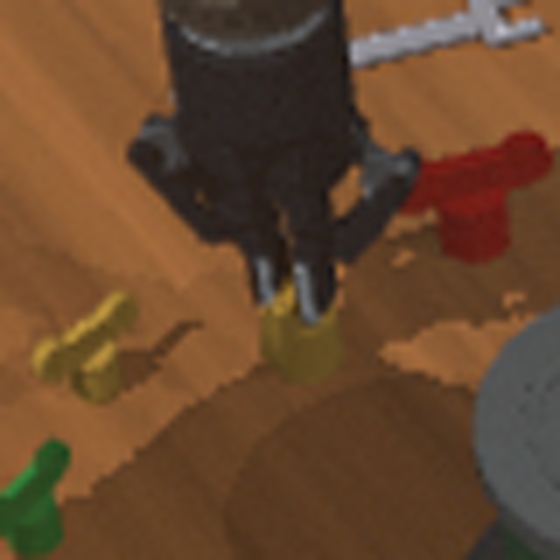

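The blade is gripped (opening 8.8 mm). Lifting, carrying to the stud, and turning the wrist counter-clockwise on the way so there's a long clockwise stroke.

Emit:
apply_moves:
  rows:
    - [0,0,5,0,0,0,1]
    - [0,0,15,0,0,0,1]
    - [0,0,35,0,0,5,1]
    - [0,0,40,0,0,9,1]
    - [0,0,40,0,0,10,1]
    - [0,0,27,0,0,10,1]
    - [5,-14,8,0,0,10,1]
    - [8,-28,0,0,0,10,1]
    - [9,-30,0,0,0,10,1]
    - [9,-30,0,0,0,10,1]
    - [9,-30,0,0,0,10,1]
    - [9,-30,0,0,0,10,1]
    - [8,-28,0,0,0,10,1]
    - [5,-16,0,0,0,10,1]
    - [3,-9,0,0,0,8,1]
    - [0,0,0,0,0,3,1]
    - [0,0,0,0,0,0,1]
    - [0,0,0,0,0,0,1]
  grip_force: 60

```text
time: 17.23
ee_pos: [0.5311, 0.0368, 0.2207]
tcp_rot: [-180.0, -0.0, -11.6]
wrist_force: [-0.6, -0.3, -2.9]
opening: 0.0086
```

```bash
python3 -c "
from h import *
o=get_obs();print(o['time'],o['q'],o['ee_pos'],o['tcp_rot'],o['wrist_force'],o['torque'],o['opening'])
A=camera('side');cv2.imwrite('pics/sF.png',A[:,:,::-1])
a=A[120:220,215:315]
cv2.imwrite('pics/l8.png',cv2.resize(a,(600,600),interpolation=cv2.INTER_CUBIC)[:,:,::-1])
e=o['ee_pos']
for p in (e-[0,0,.0505],e-[0,0,.0505-.033],[.531,.0362,.15],[.531,.0362,.13]): print((proj('side',p)-[215,120])*6)
"
```

```text
17.225 [   3.9595    2.0318    3.9237   91.8697   -0.001  -164.4208] [0.5311 0.0368 0.2207] [-179.995    -0.0217  -11.6197] [-0.6117 -0.3005 -2.8978] [-0.0226 -0.0322  0.0241] 0.008575667319932869
[306.1784 376.6044]
[304.4044 323.4062]
[307.7067 409.0213]
[308.7197 439.5524]
```

View pics/l8.png

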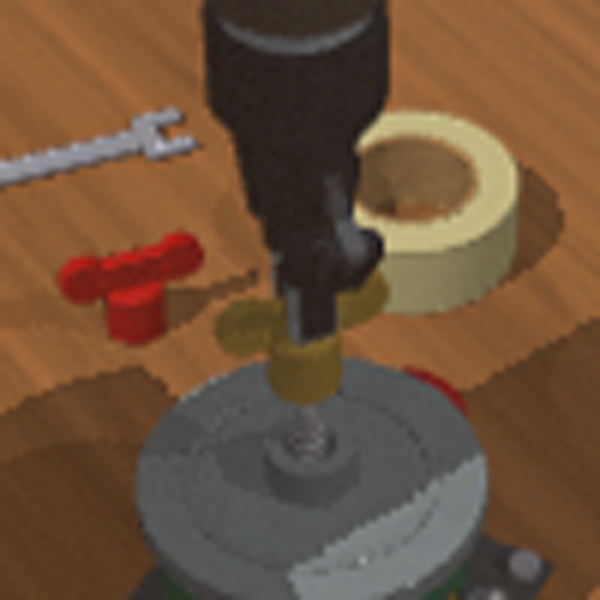

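The hub is centred at crop x of about 304.5 (predicted 305), the stud is at about 308 and the nut looks upright. Lowering gently.

Emit:
apply_moves:
  rows:
    - [0,0,-8,0,0,0,1]
    - [0,0,-7,0,0,0,1]
    - [0,0,-5,0,0,0,1]
    - [0,0,-4,0,0,0,1]
    - [0,0,-2,0,0,0,1]
    - [0,0,0,0,0,0,1]

```text
time: 18.02
ee_pos: [0.5311, 0.0367, 0.1942]
tcp_rot: [180.0, 0.0, -11.6]
wrist_force: [0.2, 0.1, -3.6]
opening: 0.0087
```

Emit:
apply_moves:
  rows:
    - [0,0,-1,0,0,0,1]
    - [0,0,-1,0,0,0,1]
    - [0,0,-1,0,0,0,1]
    - [0,0,0,0,0,0,1]

```text
time: 18.52
ee_pos: [0.5314, 0.0367, 0.1914]
tcp_rot: [-180.0, -0.0, -11.6]
wrist_force: [1.6, -0.0, -3.2]
opening: 0.0085
```

Emit:
apply_moves:
  rows:
    - [0,0,-1,0,0,0,1]
    - [0,0,-1,0,0,0,1]
    - [0,0,0,0,0,0,1]

```text
time: 18.9
ee_pos: [0.5314, 0.0368, 0.1893]
tcp_rot: [-180.0, -0.0, -11.6]
wrist_force: [4.7, 1.7, -2.3]
opening: 0.0085
```

The stud is pushing the nut towards +x, so I'll yield a little that way and keep going.

Emit:
apply_moves:
  rows:
    - [0.8,0.3,0,0,0,0,1]
    - [0,0,-1,0,0,0,1]
    - [0,0,0,0,0,0,1]

```text
time: 19.27
ee_pos: [0.5318, 0.037, 0.1879]
tcp_rot: [180.0, 0.0, -11.6]
wrist_force: [2.8, 1.6, -4.7]
opening: 0.0085
```

Emit:
apply_moves:
  rows:
    - [0.5,0.3,-1,0,0,0,1]
    - [0,0,-1,0,0,0,1]
    - [0,0,0,0,0,0,1]

```text
time: 19.65
ee_pos: [0.5322, 0.0372, 0.1866]
tcp_rot: [180.0, -0.0, -11.6]
wrist_force: [-0.3, -0.3, 0.9]
opening: 0.0085
```

Contact with the thread at nut z of about 36 mm above the rim, within the expected 34–41. Turning clockwise.

Emit:
apply_moves:
  rows:
    - [0,0,-0.2,0,0,-8,1]
    - [0,0,-0.3,0,0,-10,1]
    - [0,0,-0.3,0,0,-10,1]
    - [0,0,-0.3,0,0,-10,1]

```text
time: 20.15
ee_pos: [0.5325, 0.0373, 0.1853]
tcp_rot: [-180.0, -0.0, -49.9]
wrist_force: [1.4, 0.5, -1.2]
opening: 0.0086
```

```bash
python3 -c "
from h import *
o=get_obs();print(o['time'],o['q'],o['ee_pos'],o['tcp_rot'],o['wrist_force'],o['torque'],o['opening'])"
```

```text
20.15 [   4.0049    1.8975   -0.1269   87.956    -0.0009 -126.1084] [0.5325 0.0373 0.1853] [-179.9847   -0.0123  -49.8867] [ 1.3666  0.5002 -1.2165] [ 0.0414 -0.1197 -0.0017] 0.008647754050771481
```

Emit:
apply_moves:
  rows:
    - [0,0,-0.4,0,0,-10,1]
    - [0,0,-0.4,0,0,-10,1]
    - [0,0,-0.4,0,0,-10,1]
    - [0,0,-0.4,0,0,-10,1]
    - [0,0,-0.4,0,0,-10,1]
    - [0,0,-0.4,0,0,-10,1]

```text
time: 20.9
ee_pos: [0.5321, 0.0368, 0.1829]
tcp_rot: [180.0, -0.1, -109.9]
wrist_force: [-2.6, -2.7, 0.9]
opening: 0.0085
```

```bash
python3 -c "
from h import *
o=get_obs();print(o['time'],o['q'],o['ee_pos'],o['tcp_rot'],o['wrist_force'],o['torque'],o['opening'])"
```

```text
20.9 [  3.9847   1.8804  -0.4111  87.74    -0.0638 -66.1108] [0.5321 0.0368 0.1829] [ 179.997    -0.0711 -109.9045] [-2.5654 -2.7025  0.91  ] [-0.6316  0.4224  0.0481] 0.008538575058324603
```

Emit:
apply_moves:
  rows:
    - [-0.5,-0.5,-0.4,0,0,-10,1]
    - [-0.3,-0.3,-0.4,0,0,-10,1]
    - [0,0,-0.4,0,0,-10,1]
    - [0,0,-0.4,0,0,-10,1]
    - [0,0,-0.4,0,0,-10,1]
  grip_force: 90

```text
time: 21.52
ee_pos: [0.531, 0.0364, 0.181]
tcp_rot: [180.0, -0.1, -159.9]
wrist_force: [-4.2, 0.0, 3.4]
opening: 0.0075
```

```bash
python3 -c "
from h import *
o=get_obs();print(o['time'],o['q'],o['ee_pos'],o['tcp_rot'],o['wrist_force'],o['torque'],o['opening'])
A=camera('side');cv2.imwrite('pics/sG.png',A[:,:,::-1])
a=A[120:220,215:315]
cv2.imwrite('pics/l9.png',cv2.resize(a,(600,600),interpolation=cv2.INTER_CUBIC)[:,:,::-1])"
```

```text
21.525 [  3.9204   1.7422  -0.7579  87.5607  -0.0049 -16.1926] [0.531  0.0364 0.181 ] [ 179.9877   -0.0598 -159.887 ] [-4.2019  0.0256  3.4429] [-0.0547  1.0605 -0.0006] 0.007526147488487242
```

View pics/l9.png

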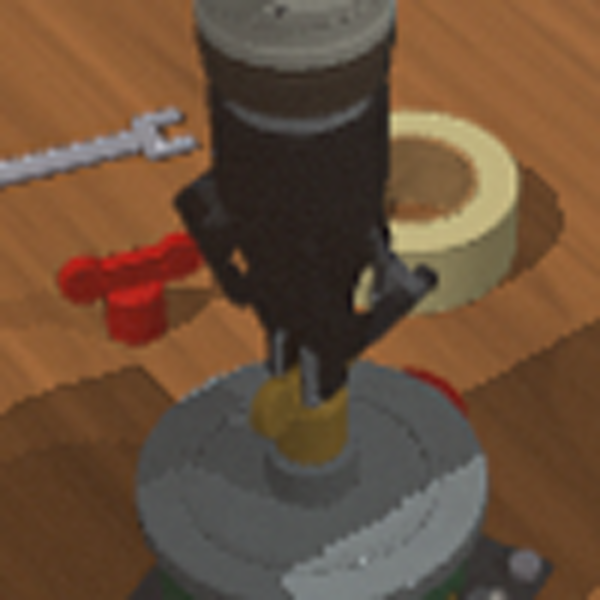

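The nut sits upright just above the boss. Continuing down.

Emit:
apply_moves:
  rows:
    - [-0.5,0,-0.4,0,0,-10,1]
    - [-0.3,0,-0.4,0,0,-10,1]
    - [0,0,-0.4,0,0,-10,1]
    - [0,0,-0.4,0,0,-10,1]
    - [0,0,-0.4,0,0,-10,1]

```text
time: 22.2
ee_pos: [0.5305, 0.0372, 0.1793]
tcp_rot: [179.9, -0.0, 150.3]
wrist_force: [-3.5, 4.2, 4.1]
opening: 0.0079
```

```bash
python3 -c "
from h import *
o=get_obs();print(o['time'],o['q'],o['ee_pos'],o['tcp_rot'],o['wrist_force'],o['torque'],o['opening'])"
```

```text
22.2 [ 3.9605  1.6208 -1.0708 87.3084  0.09   33.6384] [0.5305 0.0372 0.1793] [179.9251  -0.0498 150.3222] [-3.5401  4.2452  4.0765] [0.971  0.8438 0.0513] 0.007891018913875846
```

Emit:
apply_moves:
  rows:
    - [-0.2,0.5,-0.4,0,0,-10,1]
    - [0,0.3,-0.4,0,0,-10,1]
    - [0,0.3,-0.4,0,0,-10,1]
    - [0.2,0.3,-0.4,0,0,-10,1]
    - [0.2,0,-0.4,0,0,-10,1]

```text
time: 22.82
ee_pos: [0.5313, 0.0382, 0.1778]
tcp_rot: [179.9, -0.0, 100.3]
wrist_force: [-1.3, 2.2, 6.3]
opening: 0.0074
```

```bash
python3 -c "
from h import *
o=get_obs();print(o['time'],o['q'],o['ee_pos'],o['tcp_rot'],o['wrist_force'],o['torque'],o['opening'])"
```

```text
22.825 [ 4.0938  1.6433 -1.2161 87.0488  0.0383 83.7881] [0.5313 0.0382 0.1778] [179.9046  -0.0282 100.3058] [-1.3492  2.1837  6.2772] [0.3843 0.4002 0.0629] 0.007422577805671349
```

Emit:
apply_moves:
  rows:
    - [0,0,-0.35,0,0,-10,1]
    - [0,0,-0.35,0,0,-10,1]
    - [0,0,-0.35,0,0,-10,1]

```text
time: 23.2
ee_pos: [0.5316, 0.0382, 0.1772]
tcp_rot: [179.9, -0.1, 70.3]
wrist_force: [-0.4, 2.3, 9.0]
opening: 0.0078
```

```bash
python3 -c "
from h import *
o=get_obs();print(o['time'],o['q'],o['ee_pos'],o['tcp_rot'],o['wrist_force'],o['torque'],o['opening'])"
```

```text
23.2 [  4.0923   1.6233  -1.3042  86.9189   0.0323 113.7844] [0.5316 0.0382 0.1772] [179.8725  -0.0915  70.308 ] [-0.4431  2.2747  8.96  ] [0.4471 0.2351 0.0826] 0.00782154535571934
```

Emit:
apply_moves:
  rows:
    - [0,0,-0.2,0,0,-10,1]
    - [0,0,-0.2,0,0,-10,1]
    - [0,0,-0.2,0,0,-10,1]

```text
time: 23.58
ee_pos: [0.5319, 0.0382, 0.1766]
tcp_rot: [179.9, -0.2, 40.3]
wrist_force: [1.0, 1.6, 8.5]
opening: 0.0082
```

```bash
python3 -c "
from h import *
o=get_obs();print(o['time'],o['q'],o['ee_pos'],o['tcp_rot'],o['wrist_force'],o['torque'],o['opening'])
A=camera('side');cv2.imwrite('pics/sH.png',A[:,:,::-1])
a=A[120:220,215:315]
cv2.imwrite('pics/l10.png',cv2.resize(a,(600,600),interpolation=cv2.INTER_CUBIC)[:,:,::-1])"
```

```text
23.575 [  4.0913   1.6255  -1.3625  86.8241   0.0336 143.7826] [0.5319 0.0382 0.1766] [179.9161  -0.1715  40.3089] [0.9682 1.5662 8.5448] [ 0.4161 -0.2498  0.187 ] 0.00817743288260576
```

View pics/l10.png

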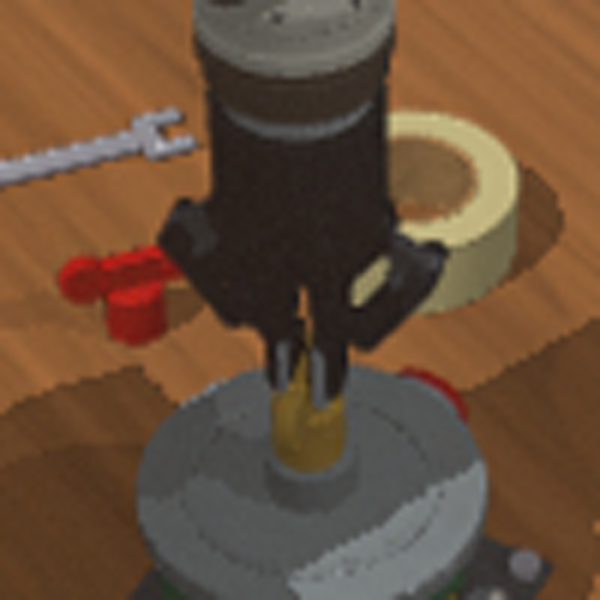

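Moment about z is rising (0.19 N m) as the seal loads up. Continuing to snug.

Emit:
apply_moves:
  rows:
    - [0,0,-0.2,0,0,-10,1]
    - [0,0,-0.1,0,0,-10,1]
    - [0,0,0,0,0,-6,1]
    - [0,0,0,0,0,0,1]
  grip_force: 110

```text
time: 24.12
ee_pos: [0.5322, 0.0382, 0.1766]
tcp_rot: [180.0, -0.2, 14.6]
wrist_force: [2.2, 1.2, 8.5]
opening: 0.0071
```

```bash
python3 -c "
from h import *
o=get_obs();print(o['time'],o['q'],o['ee_pos'],o['tcp_rot'],o['wrist_force'],o['torque'],o['opening'])
A=camera('side');cv2.imwrite('pics/sI.png',A[:,:,::-1])"
```

```text
24.125 [  4.0951   1.6209  -1.373   86.764    0.0095 169.4938] [0.5322 0.0382 0.1766] [179.9652  -0.2398  14.6014] [2.1553 1.1825 8.5008] [ 0.304  -0.3262  0.6545] 0.007120317259609251
```

Moment is 0.65 N m, well beyond 0.3, and the nut is at about 26.1 mm above the rim. That is snug at home height. Letting go and backing away upward.

Emit:
apply_moves:
  rows:
    - [0,0,0,0,0,0,0.8]
    - [0,0,0,0,0,0,0.5]
    - [0,0,0,0,0,0,0.4]
    - [0,0,3,0,0,0,0.4]
    - [0,0,15,0,0,0,0.4]
    - [0,0,35,0,0,0,0.4]
    - [0,0,40,0,0,0,0.4]
    - [-30,0,20,0,0,0,0.4]
    - [-50,0,0,0,0,0,0.4]
    - [-50,0,0,0,0,0,0.4]
    - [-40,0,0,0,0,0,0.4]
    - [0,0,0,0,0,0,0.4]

```text
time: 25.68
ee_pos: [0.3593, 0.0379, 0.29]
tcp_rot: [180.0, -0.2, 14.5]
wrist_force: [1.0, -0.9, 0.8]
opening: 0.0511
```

```bash
python3 -c "
from h import *
o=get_obs();print(o['time'],o['q'],o['ee_pos'],o['tcp_rot'],o['wrist_force'],o['opening'])
A=camera('side');B=camera('top');cv2.imwrite('pics/sJ.png',A[:,:,::-1]);cv2.imwrite('pics/tJ.png',B[:,:,::-1])
a=A[145:245,215:315];b=B[140:260,200:320]
cv2.imwrite('pics/l11.png',np.hstack([cv2.resize(x,(400,400),interpolation=cv2.INTER_CUBIC) for x in(a,b)])[:,:,::-1])
for z in(.126,.159,.178): print(proj('side',[.531,.0365,z])*4-[860,580], (proj('top',[.531,.0365,z])-[200,140])*400/120)"
```

```text
25.675 [  6.0131 -19.3688  -7.0518 102.1089   0.0029 171.5458] [0.3593 0.0379 0.29  ] [179.9723  -0.2063  14.4673] [ 1.0337 -0.9036  0.7764] 0.051097255630671676
[205.7088 196.8022] [194.948  196.8385]
[204.5868 163.1192] [192.9346 191.4805]
[203.9211 143.1337] [191.7228 188.2557]
```

View pics/l11.png

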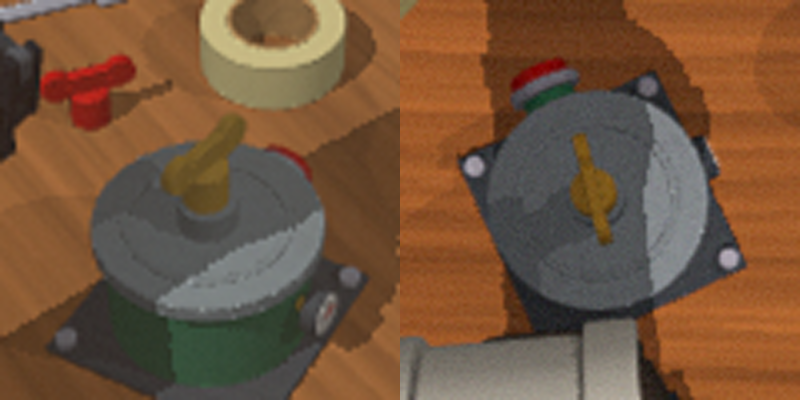

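The nut sits on the boss upright. In the top view the blade, (578,140)–(605,240), is at about 15°, as left by the tool (14.5°), so it hasn't backed off. One more check: how far the lid dropped between the loose and tightened states.

```bash
python3 - <<'E'
from h import *
def circ(n,ct,z):
    P=np.array([onz(n,p,z) for p in ct.reshape(-1,2)])[:,:2]
    A=np.c_[2*P,np.ones(len(P))];x=np.linalg.lstsq(A,(P**2).sum(1),rcond=None)[0];return x[:2],np.sqrt(x[2]+x[:2]@x[:2])
a=cv2.imread("pics/sC.png");b=cv2.imread("pics/sJ.png")
# lower front edge of lid skirt vs green: per-column edge rows
rs=[]
for im in(a,b):
    g=im.astype(float); gr=cv2.GaussianBlur(g[...,1]-g[...,2],(0,0),.8)
    r=[]
    for c in range(255,285):
        col=gr[205:235,c]; d=np.diff(col); k=d[2:-2].argmax()+2
        den=d[k-1]-2*d[k]+d[k+1]; r.append(205.5+k+(0.5*(d[k-1]-d[k+1])/den if den else 0))
    rs.append(np.array(r))
d=rs[1]-rs[0];print("skirt edge shift px",np.median(d),d.std(),"px/mm",(proj("side",[.5,.0,.089])-proj("side",[.5,.0,.093]))[1]/4)
t=cv2.imread("pics/tJ.png");h=cv2.cvtColor(t,cv2.COLOR_BGR2HSV)
m=((h[...,0]>=18)&(h[...,0]<=32)&(h[...,1]>120)).astype(np.uint8);m[:175]=0;m[220:]=0;m[:,:240]=0;m[:,280:]=0
q=np.argwhere(m)[:,::-1];r=cv2.minAreaRect(q.astype(np.float32));print(r,onz("top",r[0],.17))
E
```

```text
skirt edge shift px 1.160702857543214 0.4426931199701707 px/mm 0.2397347332005637
((257.5, 196.0), (32.0, 13.0), 90.0) [0.5331 0.037  0.17  ]
```

The skirt edge dropped about 1.16 px, or about 4.8 mm (roughly ±2 mm). That fits the 4 mm expected from loose to fully down. Handing in.

```bash
python3 -c "
from workcell import *
print(job_done())"
```

```text
the job is handed in; nothing more can be done
None
```

I set the lid on the housing over the stud and let it go. I then started the larger brass wing nut and ran it down clockwise in one stroke of about 325°, and handed the job in at about 26 s of the 72 s allowed. No verdict is reported, so the result below rests on my own checks.

**Checks at the end:**
- **Tightness:** the nut ended with a moment of 0.65 N m, against 0.3 N m for snug. Its bearing force on the lid was not measured directly.
- **Nut height:** about 26.1 mm above the rim, against 26 mm for home. This is inferred from the tool height and assumes the blade did not slip up or down in the jaws.
- **Nut position:** it looks upright and sits on the stud axis to within about 2 mm in the top view. The blade stayed at the angle I left it (about 15°), so it has not backed off.
- **Lid:** it looks level. The skirt edge dropped about 4.8 mm between loose and tightened, against 4 mm expected. That reading is coarse, with a column scatter of about 2 mm.
- **Robot:** the arm is clear, with the gripper open and no contact force.
- **Bystanders:** none was touched at any point that I saw. I did not measure their positions again at the end.

No check failed. The only thing to correct was a sideways force of up to about 5.5 N while the nut was going onto the stud and turning. I shifted the tool by up to about 1 mm at a time to ease it.

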